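# Load the balance weight and switch on the balancing spindle

## Robot

A 7-joint arm with a two-finger parallel gripper is mounted at the origin on the work surface. World frame = base frame: x ahead of the robot, y to its left, z up, the work surface at z = 0. Lengths are in m, angles in rad, forces in N, time in s.
With the tool pointing down it reaches from about 0.4 to 0.85 m from the base axis. Payload 4.5 kg.
Tool frame: the origin (TCP) lies between the finger pads; the fingertips stand 19 mm ahead of it and the grasp point (between the pads) is the TCP (r.tips_ahead is the distance from the TCP to the fingertips, in m); z points along the fingers, y is the line along which they close (so a half turn about z gives the same grasp; the last joint's range is limited). The gripper opens to 88 mm and grips with 3 to 60 N. Pads are 18 mm wide; open, the fingers measure 123 mm over their backs; the gripper's body (75 mm by 187 mm) begins 45 mm behind the grasp point.
Start: joints at [1.207, 0.689, -0.195, 1.565, 0.157, 0.902, -0.215], TCP at [0.242, -0.576, 0.258] pointing down, gripper open.
Joint ranges: [-3.01, 3.01], [-0.46, 2.08], [-1.47, 1.51], [0.13, 2.56], [-1, 4.14], [0.04, 2.09], [-2.66, 2.66]. Speed limits (rad/s): [2.57, 2.57, 3.14, 3.14, 3.14, 3.14, 3.14].

## Interface

Orientations are given as a unit quaternion [x, y, z, w].
In Python, from plant import r, cams, models gives the robot as it stands. The module is installed in compiled form; this text tells all that it offers.
- The arm moves only by the tool jog_arm, never from a script. Its arguments are lists of equal length, an entry for each row: "turn": the turn, a rotation vector about the tool's x, y, z in rad, a list of three; "translation": the shift along the tool's x, y, z in m, a list of three; "grip": the closure, from 0 (fully open) to 1 (shut). In form: {"turn": [[ax, ay, az], ...], "translation": [[tx, ty, tz], ...], "grip": [grip, ...]}. A call has 1 to 20 rows; each row is the pose to reach, as a shift and turn from the pose commanded when the call began, along the tool's axes at that moment; what a row does not reach only later rows make up. A row lasts 1/8 s, in which the tool goes at most 62.5 mm and 10.7 degrees, less where a joint would pass 70% of its speed; a pose out of reach is approached as far as the arm can. A call with a gripper value outside its range is refused whole. The fingers move at their own pace and stop on an object; "force" is the grip in N (left out, the last holds). Time passes only in rows, so rows that repeat a pose let the fingers close. It gives the time, the measured TCP pose, the force, the opening and the grip force at its end, in the units of the state.
- r.get_state(): the state, without advancing time (a new reading comes with each control period).
- cams.snapshot(name): name is "side" or "top" or "wrist"; returns the picture (400x640x3 uint8, red, green, blue); there is no depth.
- cams.camera_params(name): a dict with "fx", "fy", "cx", "cy" (pixels), "k1" (the pictures are not rectified: a ray, as slopes to the right and down, at radius r is drawn at 1 + k1 r^2 times it, then the intrinsics apply), "eye" and "orientation" of the camera in the world. Camera axes: x right, y up, looking along -z (the intrinsics and any distortion apply to the point x, -y, -z); pixel columns grow to the right and rows downward; lengths in m; the calibration is good to about 2 mm. A picture is of the moment at which its call begins: read the wrist's pose just before it. camera_params takes no time and is no camera call; for the wrist camera it gives the pose at the moment of the call.
- r.finish_job(): hands the job in; it is judged then, once.
Trained networks look in the newest picture that a camera, given by its name, has taken for a name from the list of things; names that differ only in an ending like _2 or _b are one class to them, and where a whole thing is asked for, a point or a joint stands for the part that bears it (a point fixed in the world has none). Each returns a list of dicts, best first, with "p" (0 to 1); they miss things now and then, are a little off and sometimes report something else, mostly with a low value. They report only what shows in the picture. A call takes as long as a camera call.
- models.find_in(camera, name): "position" ([x, y, z] in m, in world coordinates, good to about 4 mm: the middle of the surface that is visible of it).
- models.masks_of(camera, name): "pixels" (400x640 bool, what is visible of it).
- models.place_of(camera, name): "position" ([x, y, z] in m, in world coordinates, good to about 4 mm: a listed point, or the origin of a listed thing).
The state is a dict: "clock": time; "q": joint angles; "qd": joint speeds; "joint_torque": joint torques, N m; "tool_pos": TCP position; "eef_rot": TCP orientation; "contact_force": force on the tool from outside, world axes, zero at the start; "moment": the same for the moment, N m; "opening": opening from 0.0 (shut) to 1.0 (fully open); "finger_force": force on a finger pad.
Only numpy, scipy, OpenCV 4.12 (cv2) and the standard library are available. Lean on these libraries where they do the work, as an engineer would, in place of code of your own. Each camera call takes 0.05 s, during which the arm holds its last target. There are 200 camera calls.

## Task

Take the brass slotted weight out of its tray and slide it sideways onto the stem of the green balancing spindle, under the red cap, so that it lies flat on the steel weight already there, stem at the end of its slot, with its slot opening on the opposite side from the steel weight's slot. Then, with the weight let go, switch the spindle on at the grey control box: lift the red collar of the locking toggle, flip the lever fully over and let the collar drop back down into its lock. Leave the amber jar and the small spare steel weight where they are.

Things in the scene. Friction and masses are not known exactly. Their poses are not given: they have to be found in the camera images.
- weight_mid (a point): Centre (half-way up) of the loose brass weight: disc 60 mm across, 16 mm thick, 0.2 to 0.4 kg, lying flat. A slot 14 mm wide cuts right through it from the rim at its +x to 6 mm beyond the centre; z up. In the tray fingers fit only at its +x and -x ends, where one covers the slot's mouth: set it down on the table and take it again across the slot (+y and -y sides).
- weight_mouth (a point): Middle of the slot's mouth on the brass weight's rim, 30 mm from its centre along its x.
- tray: Grey open tray, fixed, outside 165 (x) x 80 (y) x 24 mm high, walls and floor 5 mm thick; origin at the centre of its underside. The brass weight lies on its floor (its middle 13 mm above the table) near the tray's centre, slot mouth towards the tray's +x within 0.15 rad. The table around x = 0.44, y = 0 is kept free for setting the weight down.
- spindle: Fixed spindle; origin on its upright axis at table level. Green housing radius 46, 28 mm high; pedestal radius 21 up to 34 mm; fixed steel slotted weight radius 26 from 34 to 50 mm, its slot opening to the spindle's -x. Stem 8 mm diameter up to 90 mm, red cap radius 11 mm from 90 to 98 mm. The brass weight comes in from the side, moving along the spindle's +x, its slot's mouth towards +x.
- seat (a point): On the spindle's axis, at the top face of the fixed steel weight, 50 mm above the table; axes as the spindle's. The brass weight's middle ends up 8 mm above this point.
- panel: Grey control box fixed to the table, 120 (x) x 96 (y) x 60 mm high; origin at the centre of its underside. The locking toggle stands on the middle of its top and swings in the box's x-z plane, from leaning 25 degrees to the box's -x (off) to leaning 25 degrees to its +x (on).
- pivot (a point): The lever's hinge on the control box: 66 mm above the table; the hinge's axis is the box's y. The lever's top end (a black ball, 15 mm diameter) is 85 mm from here along the lever. Two yellow lock wedges (within 11 mm of the middle plane along y, up to 28 mm above this point) block the lever unless the collar is lifted.
- collar_grip (a point): Centre of the toggle's red grooved collar, 26 mm diameter and 24 mm long, on the lever, 42 mm from the pivot when it is down. z points up along the lever, y along the hinge. Best taken with the fingers on its +y and -y sides, tool along the lever. A steel tongue below it, 21 mm wide along y, locks the lever.
- collar (a joint): How far the collar is lifted along the lever, m: 0 down (locked), 0.016 at the top. A spring presses it down with 4 N (down) to 8 N (top). The lever can pass the lock wedges once the collar is lifted more than 0.010.
- lever (a joint): Angle of the lever, rad: 0 leaning to the box's -x (off), 0.873 leaning to the box's +x (on). It moves with slight friction (about 0.05 N m) and stays where it is left. Collar down, it is locked within about 0.06 rad of either end.
- jar: Bystander: amber glass jar with a black lid, 56 mm diameter, 75 mm high; origin at the centre of its underside.
- spare: Bystander: small spare steel slotted weight, 44 mm across, 12 mm thick, lying on the table; origin at the centre of its underside.

How it is judged:
By the outcome, as a careful person would: the job done as asked, in the order asked, and still so for the second after the job is handed in, with the robot touching nothing.
It also fails if it takes over 61 s, if anything falls off the work surface, if the arm or the gripper's body presses on something with over 40 N, if the wrist force passes 120 N, or if a joint passes its speed limit or range.

## Working session

There is one attempt and no reset: what is moved stays moved. The work goes in short steps, Python scripts to look and compute and a tool call to move; the robot and the scene stay as the last step left them, time stands still between calls to the robot, and variables do not carry over. Pictures are saved under pics/ and viewed, at most 11 in all, crops included, and the job is handed in when it is done.

Besides the shell and the picture viewer there is one more tool, called after "Call:" by a JSON object that holds its "fn" and its "kwargs". jog_arm: Moves the arm, as the interface text tells. Its arguments: {"type":"object","properties":{"turn":{"type":"array"},"translation":{"type":"array"},"grip":{"type":"array"},"force":{"type":"number"}},"required":["turn","translation","grip"]}

```bash
mkdir -p pics
cat > h.py <<'E'
import numpy as np, cv2
from plant import r,cams,models
from scipy.spatial.transform import Rotation as R
def ray(p,uv):
    x=(np.atleast_2d(uv)-[p['cx'],p['cy']])/[p['fx'],p['fy']]
    rd=np.linalg.norm(x,axis=1); s=np.ones_like(rd)
    for _ in range(30): s=1/(1+p['k1']*(rd*s)**2)
    x=x*s[:,None]
    d=np.c_[x[:,0],-x[:,1],-np.ones(len(x))]
    return np.array(p['eye']),R.from_quat(p['orientation']).apply(d)
def atz(p,uv,z):
    e,d=ray(p,uv); return e+d*((z-e[2])/d[:,2])[:,None]
def proj(p,X):
    c=R.from_quat(p['orientation']).inv().apply(np.atleast_2d(X)-np.array(p['eye']))
    x=np.c_[c[:,0],-c[:,1]]/-c[:,2:]; x=x*(1+p['k1']*(x**2).sum(1))[:,None]
    return x*[p['fx'],p['fy']]+[p['cx'],p['cy']]
def snap(n,f=None):
    p=cams.camera_params(n); im=cams.snapshot(n)
    if f: cv2.imwrite('pics/'+f+'.png',im[:,:,::-1])
    return p,im
def tomove(target,Rt=None):
    s=r.get_state(); q=R.from_quat(s['eef_rot'])
    t=q.inv().apply(np.array(target)-s['tool_pos'])
    v=(q.inv()*Rt).as_rotvec() if Rt is not None else 0
    return t.round(4),np.round(v,4)
E
python3 - <<'E'
from h import *
for c in ['top','side']:
    p,im=snap(c,c+'0'); print(c,{k:np.round(v,3).tolist() for k,v in p.items()})
    for n in ['weight_mid','weight_mouth','tray','spindle','seat','panel','pivot','collar_grip','jar','spare']:
        print(n,[(np.round(d['position'],3).tolist(),round(d['p'],2)) for d in models.place_of(c,n)[:2]])
s=r.get_state();print(s['clock'],s['eef_rot'],s['tool_pos'],R.from_quat(s['eef_rot']).as_matrix().round(3))
E
```

```text
top {'fx': 397.382, 'fy': 397.382, 'cx': 323.087, 'cy': 195.842, 'k1': -0.014, 'eye': [0.398, 0.015, 1.118], 'orientation': [-0.068, 0.062, 0.712, -0.696]}
weight_mid [([0.633, 0.044, 0.049], 0.55), ([0.518, -0.287, 0.013], 0.54)]
weight_mouth [([0.548, -0.275, 0.018], 0.73)]
tray [([0.517, -0.287, -0.001], 0.58)]
spindle [([0.638, 0.039, -0.001], 0.81)]
seat [([0.636, 0.042, 0.047], 0.87)]
panel [([0.471, 0.334, -0.001], 0.63)]
pivot [([0.472, 0.333, 0.064], 0.76)]
collar_grip [([0.52, -0.287, 0.013], 0.51), ([0.453, 0.337, 0.103], 0.39)]
jar [([0.733, 0.179, -0.002], 0.6)]
spare [([0.71, -0.162, -0.002], 0.67)]
side {'fx': 415.553, 'fy': 415.553, 'cx': 314.61, 'cy': 199.476, 'k1': -0.051, 'eye': [0.179, -0.494, 0.669], 'orientation': [0.382, -0.145, -0.303, 0.861]}
weight_mid [([0.524, -0.285, 0.016], 0.95)]
weight_mouth [([0.551, -0.276, 0.012], 0.61)]
tray [([0.523, -0.288, 0.004], 0.65)]
spindle [([0.64, 0.042, -0.002], 0.55)]
seat [([0.638, 0.039, 0.048], 0.73), ([0.521, -0.287, 0.004], 0.34)]
panel [([0.474, 0.338, 0.0], 0.83)]
pivot [([0.473, 0.338, 0.067], 0.6)]
collar_grip [([0.641, 0.038, 0.046], 0.69), ([0.453, 0.334, 0.104], 0.57)]
jar [([0.73, 0.18, 0.004], 0.7)]
spare [([0.709, -0.161, -0.001], 0.86)]
1.1 [9.80280372e-01 1.97611719e-01 4.83338492e-06 2.45071701e-05] [ 0.24214323 -0.57619481  0.25774185] [[ 0.922  0.387  0.   ]
 [ 0.387 -0.922 -0.   ]
 [-0.     0.    -1.   ]]
```

View pics/top0.png

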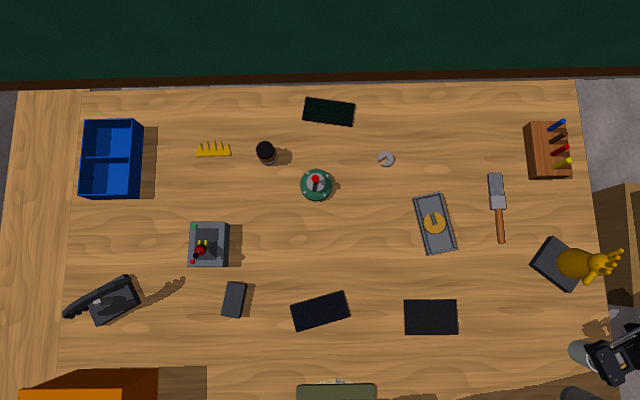

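View pics/side0.png

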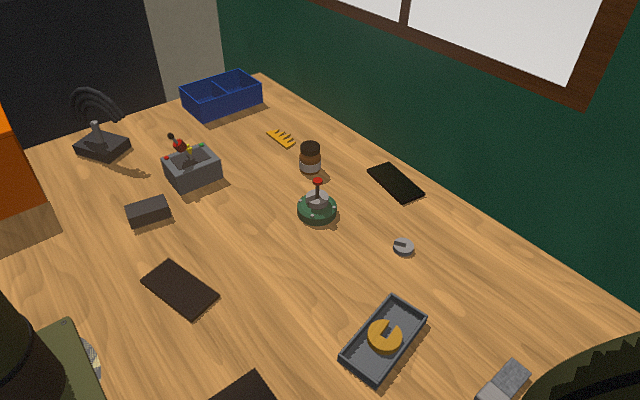

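The top view shows the tray at (435,223) with the weight's mouth facing up (+x), the spindle at (316,183) and the panel at (208,244) with the lever leaning toward −x. Next I'll measure the yaw angles.

Run:
```python
from h import *
p,im=snap('top')
for n,z in [('tray',.024),('panel',.06)]:
    d=models.masks_of('top',n)
    if not d: print(n,'none'); continue
    m=d[0]['pixels']; uv=np.argwhere(m)[:,::-1].astype(float)
    X=atz(p,uv,z)[:,:2]
    rc=cv2.minAreaRect((X*1000).astype(np.float32)); print(n,d[0]['p'],rc,len(X))
c=im[150:270,180:460]; cv2.imwrite('pics/z1.png',cv2.resize(im[155:210,285:350,::-1],None,fx=9,fy=9,interpolation=cv2.INTER_CUBIC))
t=np.radians(0)
print(tomove([.521,-.286,.20]))
```

```text
tray 0.98 ((520.6636962890625, -280.8428955078125), (164.8591766357422, 85.14884185791016), 10.706146240234375) 1434
panel 0.92 ((473.95751953125, 327.86328125), (109.30924224853516, 120.07864379882812), 88.225830078125) 1852
(array([ 0.3695, -0.1595,  0.0577]), np.int64(0))
```

View pics/z1.png

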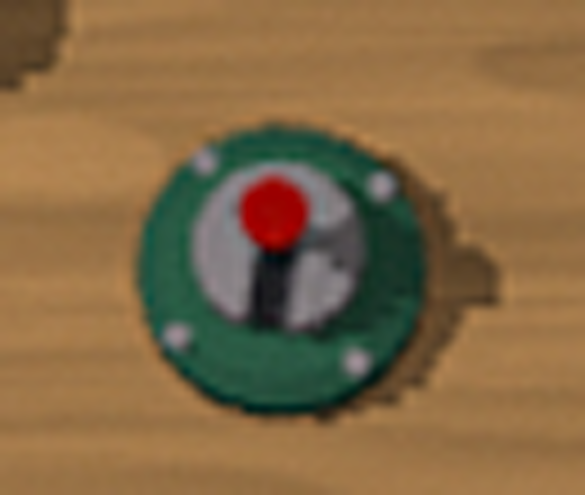

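The steel weight's slot opens toward image-down (world −x) with a slight tilt. The four bolts are at (203,160), (382,186), (177,335) and (357,360). Moving over the tray.

Call:
{"fn": "jog_arm", "kwargs": {"turn": [[0,0,-0.17],[0,0,-0.34],[0,0,-0.51],[0,0,-0.68],[0,0,-0.85],[0,0,-1.02],[0,0,-1.19],[0,0,-1.36],[0,0,-1.36],[0,0,-1.36]], "translation": [[0.045,-0.02,0.007],[0.09,-0.04,0.014],[0.135,-0.06,0.02],[0.18,-0.08,0.028],[0.225,-0.1,0.035],[0.27,-0.12,0.042],[0.32,-0.14,0.05],[0.3695,-0.1595,0.057],[0.3695,-0.1595,0.057],[0.3695,-0.1595,0.057]], "grip": [0,0,0,0,0,0,0,0,0,0]}}

```text
clock: 2.5
tool_pos: [0.5204, -0.2868, 0.2005]
eef_rot: [0.639, 0.77, -0.001, -0.0]
contact_force: [0.0, -0.1, 0.3]
opening: 0.998
finger_force: 0.0
```

Run:
```python
from h import *
p,im=snap('wrist','w1'); print({k:np.round(v,3).tolist() for k,v in p.items()})
pt=cams.camera_params('top')
b=np.array([[203,160],[382,186],[357,360],[177,335]])/9+[285,155]
X=atz(pt,b-.5,.028)[:,:2]; c=X.mean(0); print('bolts',c,np.degrees(np.arctan2(*(X-c).T[::-1])),np.linalg.norm(X-c,axis=1))
d=models.masks_of('wrist','weight_mid'); print([(x['p'],x['pixels'].sum()) for x in d])
m=d[0]['pixels'].astype(np.uint8); np.save('m.npy',m)
cs=max(cv2.findContours(m,0,1)[0],key=len)[:,0].astype(float)
X=atz(p,cs,.021)[:,:2]
from scipy.optimize import least_squares
f=least_squares(lambda a:np.linalg.norm(X-a,axis=1)-.03,X.mean(0),loss='soft_l1',f_scale=.001).x
o=X[np.linalg.norm(X-f,axis=1)<.025]-f; print('center',f,'slot dir',np.degrees(np.arctan2(*o.mean(0)[::-1])),len(o))
for n in ['weight_mid','weight_mouth']: print(n,[(np.round(d['position'],4),d['p']) for d in models.place_of('wrist',n)[:1]])
s=r.get_state(); print(s['clock'],s['q'].round(3) if hasattr(s['q'],'round') else s['q'],s['tool_pos'],R.from_quat(s['eef_rot']).as_matrix().round(3))
```

```text
{'fx': 277.42, 'fy': 277.42, 'cx': 318.661, 'cy': 194.61, 'k1': -0.044, 'eye': [0.506, -0.214, 0.327], 'orientation': [-0.144, -0.013, 0.092, 0.985]}
bolts [0.63756879 0.04147577] [  35.81298876  -54.74430206 -144.07840693  125.6232988 ] [0.04017613 0.03969885 0.03992175 0.03977286]
[(0.91, np.int64(1959))]
center [ 0.51838288 -0.28395614] slot dir 21.908071897377816 59
weight_mid [(array([ 0.5162, -0.2853,  0.0168]), 0.6)]
weight_mouth [(array([ 0.5492, -0.2791,  0.0136]), 0.87)]
2.7 [ 0.712  0.757 -0.504  1.708  0.481  0.803  0.167] [ 0.51995963 -0.28767316  0.20084372] [[-0.183  0.983 -0.001]
 [ 0.983  0.183 -0.001]
 [-0.001 -0.001 -1.   ]]
```

View pics/w1.png

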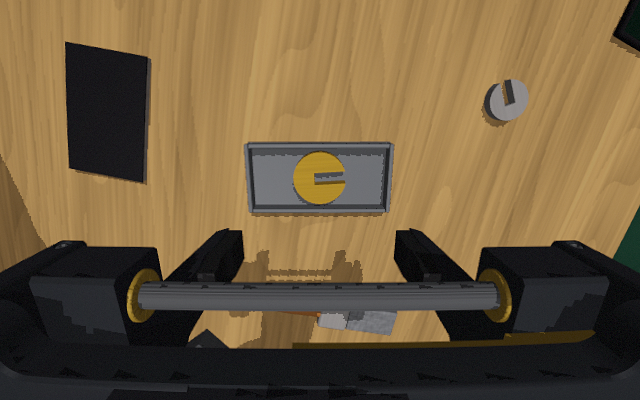

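The weight is at pixel (319,178), with its slot from about (315,180) to (345,178), slightly turned relative to the tray. I'll fit a slotted-disc shape to the bright top face.

```bash
cat >> h.py <<'E'
def fitdisc(p,im,c0,th0,z,rad=.03):
    """fit slotted disc's top face (bright yellow) at height z; -> x,y,theta"""
    from scipy.optimize import minimize
    g=np.mgrid[-.04:.04:81j,-.04:.04:81j].reshape(2,-1).T
    W=np.c_[g+c0,np.full(len(g),z)]; uv=proj(p,W).astype(np.float32)
    hsv=cv2.cvtColor(im,cv2.COLOR_RGB2HSV)
    h,s,v=[hsv[...,i].astype(np.float32) for i in range(3)]
    bright=((h>17)&(h<30)&(s>170)&(v>140)).astype(np.float32)
    B=cv2.remap(bright,uv[None,:,0]-.0,uv[None,:,1]-.0,1)[0]
    def cost(a):
        d=g-a[:2]; c,s=np.cos(a[2]),np.sin(a[2]); x=d@[c,s]; y=d@[-s,c]
        sg=lambda t:1/(1+np.exp(-t/.0006))
        M=sg(rad-np.hypot(x,y))*(1-sg(x+.006)*sg(.007-abs(y)))
        return ((M-B)**2).sum()
    best=min((minimize(cost,[0,0,th0+k],method='Nelder-Mead',options=dict(initial_simplex=np.array([[0,0,th0+k],[.005,0,th0+k],[0,.005,th0+k],[0,0,th0+k+.2]]))) for k in (-.2,0,.2)),key=lambda o:o.fun)
    return best.x[:2]+c0,best.x[2],best.fun,B.sum()
E
python3 - <<'E'
from h import *
p,im=snap('wrist')
c,t,f,b=fitdisc(p,im,np.array([.5184,-.284]),.2,.021); print(c,t,np.degrees(t),f,b)
s=r.get_state();Rz=R.from_euler('z',t-np.pi/2)*R.from_quat([1,0,0,0]);
print((Rz.as_matrix()).round(2))
Rz=R.from_euler('z',t+np.pi/2)*R.from_quat([1,0,0,0])
print(tomove([*c,.026],Rz))
E
```

```text
[ 0.51952745 -0.28441164] 0.2423429143262022 13.88522618579188 37.597422380733626 2252.3115
[[ 0.24 -0.97  0.  ]
 [-0.97 -0.24 -0.  ]
 [ 0.    0.   -1.  ]]
(array([3.200e-03, 1.000e-04, 1.749e-01]), array([-0.0005,  0.0008, -0.0579]))
```

Call:
{"fn": "jog_arm", "kwargs": {"turn": [[0,0,-0.058],[0,0,-0.058],[0,0,-0.058],[0,0,-0.058],[0,0,-0.058],[0,0,-0.058],[0,0,-0.058],[0,0,-0.058],[0,0,-0.058],[0,0,-0.058],[0,0,-0.058]], "translation": [[0.003,0,0.05],[0.003,0,0.1],[0.003,0,0.14],[0.003,0,0.16],[0.003,0,0.174],[0.003,0,0.174],[0.003,0,0.174],[0.003,0,0.174],[0.003,0,0.174],[0.003,0,0.174],[0.003,0,0.174]], "grip": [0,0,0,0,0,0,1,1,1,1,1], "force": 25}}

```text
clock: 4.12
tool_pos: [0.5202, -0.2834, 0.0273]
eef_rot: [0.616, 0.788, -0.0, 0.0]
contact_force: [-1.3, -0.1, 6.2]
opening: 0.652
finger_force: 25.0
```

Call:
{"fn": "jog_arm", "kwargs": {"turn": [[0,0,0],[0,0,0],[0,0,0.05],[0,0,0.15],[0,0,0.25],[0,0,0.35],[0,0,0.4],[0,0,0.4],[0,0,0.4],[0,0,0.4],[0,0,0.4],[0,0,0.4],[0,0,0.4],[0,0,0.4],[0,0,0.4],[0,0,0.4],[0,0,0.4]], "translation": [[0,0,-0.03],[0,0,-0.06],[0.05,-0.002,-0.06],[0.1,-0.004,-0.06],[0.15,-0.006,-0.06],[0.2,-0.008,-0.06],[0.25,-0.01,-0.06],[0.294,-0.01,-0.05],[0.294,-0.01,-0.03],[0.294,-0.01,-0.012],[0.294,-0.01,-0.001],[0.294,-0.01,0.0045],[0.294,-0.01,0.0045],[0.294,-0.01,0.0045],[0.294,-0.01,0.0045],[0.294,-0.01,0.0045],[0.294,-0.01,-0.03]], "grip": [1,1,1,1,1,1,1,1,1,1,1,1,1,0,0,0,0]}}

```text
clock: 6.25
tool_pos: [0.435, -0.002, 0.0442]
eef_rot: [0.759, 0.651, -0.007, -0.003]
contact_force: [-1.4, 0.4, 1.0]
opening: 1.002
finger_force: 0.0
```

Call:
{"fn": "jog_arm", "kwargs": {"turn": [[0,0,0.1],[0,0,0.27],[0,0,0.44],[0,0,0.61],[0,0,0.78],[0,0,0.95],[0,0,1.12],[0,0,1.29],[0,0,1.46],[0,0,1.57],[0,0,1.57],[0,0,1.57]], "translation": [[0,0,-0.05],[0,0,-0.1],[0,0,-0.15],[0,0,-0.15],[0,0,-0.15],[0,0,-0.15],[0,0,-0.15],[0,0,-0.15],[0,0,-0.15],[0,0,-0.15],[0,0,-0.15],[0,0,-0.15]], "grip": [0,0,0,0,0,0,0,0,0,0,0,0]}}

```text
clock: 7.75
tool_pos: [0.4376, -0.001, 0.1949]
eef_rot: [0.997, -0.075, -0.006, 0.003]
contact_force: [-0.0, 0.1, -0.9]
opening: 0.999
finger_force: 0.0
```

Run:
```python
from h import *
p,im=snap('wrist','w2')
c,t,f,b=fitdisc(p,im,np.array([.435,-.002]),-.15,.016); print(c,t,np.degrees(t),f,b)
for n in ['seat','spindle']: print(n,[(np.round(d['position'],4),d['p']) for d in models.place_of('wrist',n)[:1]])
s=r.get_state(); print(s['clock'],np.round(s['q'],2),s['tool_pos'])
Rz=R.from_euler('z',t)*R.from_quat([1,0,0,0])
print(Rz.as_matrix().round(2),R.from_quat(s['eef_rot']).as_matrix().round(2),tomove([*c,.0215],Rz))
```

```text
[ 0.43847786 -0.00181973] -0.1407882320591341 -8.066571502096815 34.3986021279601 2298.205
seat []
spindle [(array([ 0.4714,  0.3357, -0.0006]), 0.41)]
7.9 [ 0.05  0.58 -0.24  2.16  0.32  0.45 -2.16] [ 0.43759364 -0.00107679  0.19475802]
[[ 0.99 -0.14  0.  ]
 [-0.14 -0.99 -0.  ]
 [ 0.    0.   -1.  ]] [[ 0.99 -0.15 -0.01]
 [-0.15 -0.99 -0.01]
 [-0.01  0.01 -1.  ]] (array([ 0.0032, -0.0007,  0.1732]), array([ 0.0072,  0.0126, -0.0103]))
```

View pics/w2.png

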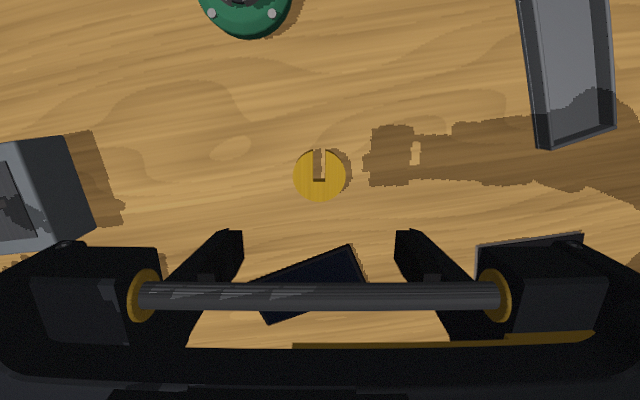

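The view shows the weight at (320,175) with its slot pointing straight up in the image, and the spindle at the top at (245,10). Regrasping across the slot.

Call:
{"fn": "jog_arm", "kwargs": {"turn": [[0.007,0.0125,-0.01],[0.007,0.0125,-0.01],[0.007,0.0125,-0.01],[0.007,0.0125,-0.01],[0.007,0.0125,-0.01],[0.007,0.0125,-0.01],[0.007,0.0125,-0.01],[0.007,0.0125,-0.01],[0.007,0.0125,-0.01],[0.007,0.0125,-0.01],[0.007,0.0125,-0.01]], "translation": [[0.003,-0.001,0.05],[0.003,-0.001,0.1],[0.003,-0.001,0.14],[0.003,-0.001,0.16],[0.003,-0.001,0.172],[0.003,-0.001,0.172],[0.003,-0.001,0.172],[0.003,-0.001,0.172],[0.003,-0.001,0.172],[0.003,-0.001,0.172],[0.003,-0.001,0.172]], "grip": [0,0,0,0,0,0,1,1,1,1,1], "force": 30}}

```text
clock: 9.28
tool_pos: [0.4499, -0.0023, 0.0316]
eef_rot: [0.997, -0.071, -0.01, 0.001]
contact_force: [-0.5, -1.8, 6.0]
opening: 0.643
finger_force: 29.9
```

Run:
```python
from h import *
s=r.get_state(); print(s['clock'],np.round(s['q'],2),s['tool_pos'],R.from_quat(s['eef_rot']).as_matrix().round(3))
print(tomove([.56,.052,.12]))
```

```text
9.275 [-0.07  0.93 -0.04  2.2   0.85  0.04 -2.65] [ 0.44987304 -0.00230383  0.0316235 ] [[ 0.99  -0.142 -0.021]
 [-0.142 -0.99  -0.001]
 [-0.02   0.004 -1.   ]]
(array([ 0.0995, -0.069 , -0.0907]), np.int64(0))
```

The arm ran into its wrist joint limits (q6, q7). I'll release and regrasp with the hand turned half round.

Call:
{"fn": "jog_arm", "kwargs": {"turn": [[0,0,0],[0,0,0],[0,0,0],[0,0,-0.18],[0,0,-0.36],[0,0,-0.54],[0,0,-0.72],[0,0,-0.9],[0,0,-1.08],[0,0,-1.26],[0,0,-1.44],[0,0,-1.62],[0,0,-1.8],[0,0,-1.98],[0,0,-2.16],[0,0,-2.34],[0,0,-2.52],[0,0,-2.7],[0,0,-2.88],[0,0,-3.06]], "translation": [[0,0,0],[0,0,0],[0,0,-0.05],[0,0,-0.1],[0,0,-0.15],[0,0,-0.17],[0,0,-0.17],[0,0,-0.17],[0,0,-0.17],[0,0,-0.17],[0,0,-0.17],[0,0,-0.17],[0,0,-0.17],[0,0,-0.17],[0,0,-0.17],[0,0,-0.17],[0,0,-0.17],[0,0,-0.17],[0,0,-0.17],[0,0,-0.17]], "grip": [0,0,0,0,0,0,0,0,0,0,0,0,0,0,0,0,0,0,0,0]}}

```text
clock: 11.78
tool_pos: [0.4532, -0.002, 0.2009]
eef_rot: [0.108, 0.994, -0.001, -0.011]
contact_force: [0.3, -0.6, -0.8]
opening: 1.004
finger_force: 0.0
```

Run:
```python
from h import *
p,im=snap('wrist','w3')
c,t,f,b=fitdisc(p,im,np.array([.438,-.002]),-.15,.016); print(c,t,np.degrees(t),f,b)
s=r.get_state(); print(s['clock'],np.round(s['q'],2),s['tool_pos'])
Rz=R.from_euler('z',t+np.pi)*R.from_quat([1,0,0,0])
print(tomove([*c,.0215],Rz))
```

```text
[ 4.38025144e-01 -3.12550129e-04] -0.14124461533208493 -8.092720337477266 31.449813076568436 2279.1777
11.825 [ 0.63  0.93 -1.34  2.08  1.04  1.11  0.12] [ 0.45306357 -0.00204634  0.20061191]
(array([ 0.0112, -0.0007,  0.1794]), array([-0.0037, -0.0218, -0.0709]))
```

Call:
{"fn": "jog_arm", "kwargs": {"turn": [[-0.004,-0.022,-0.07],[-0.004,-0.022,-0.07],[-0.004,-0.022,-0.07],[-0.004,-0.022,-0.07],[-0.004,-0.022,-0.07],[-0.004,-0.022,-0.07],[-0.004,-0.022,-0.07]], "translation": [[0.011,-0.001,0.04],[0.011,-0.001,0.09],[0.011,-0.001,0.13],[0.011,-0.001,0.16],[0.011,-0.001,0.179],[0.011,-0.001,0.179],[0.011,-0.001,0.179]], "grip": [0,0,0,0,0,0,0]}}

```text
clock: 12.7
tool_pos: [0.4388, -0.0003, 0.0226]
eef_rot: [0.077, 0.997, -0.0, 0.001]
contact_force: [-0.5, 0.2, -0.2]
opening: 1.005
finger_force: 0.0
```

Run:
```python
from h import *
s=r.get_state(); print(s['clock'],np.round(s['q'],2),s['tool_pos'],s['contact_force'])
Rz=R.from_euler('z',-.1412+np.pi)*R.from_quat([1,0,0,0])
print(tomove([.438,-.0003,.0215],Rz))
```

```text
12.7 [ 0.51  1.22 -1.11  2.23  1.56  1.   -0.21] [ 4.38777189e-01 -3.42490671e-04  2.25853172e-02] [-0.48073386  0.23188951 -0.17672567]
(array([ 0.0008, -0.0001,  0.0011]), array([ 0.0001,  0.0014, -0.0133]))
```

Call:
{"fn": "jog_arm", "kwargs": {"turn": [[0,0,0],[0,0,0],[0,0,0],[0,0,0],[0,0,0],[0,0,0],[0,0,0.01],[0,0,0.019],[0,0,0.019],[0,0,0.019],[0,0,0.019],[0,0,0.019]], "translation": [[0,0,0],[0,0,0],[0,0,0],[0,0,0],[0,0,-0.03],[0,0,-0.06],[-0.03,0.018,-0.06],[-0.06,0.036,-0.06],[-0.09,0.054,-0.06],[-0.118,0.07,-0.06],[-0.118,0.07,-0.06],[-0.118,0.07,-0.06]], "grip": [1,1,1,1,1,1,1,1,1,1,1,1], "force": 30}}

```text
clock: 14.2
tool_pos: [0.5647, 0.0503, 0.0819]
eef_rot: [0.086, 0.996, -0.001, -0.0]
contact_force: [0.5, -0.5, -2.2]
opening: 0.668
finger_force: 30.0
```

Run:
```python
from h import *
s=r.get_state(); print(s['clock'],np.round(s['q'],2),s['tool_pos'],R.from_quat(s['eef_rot']).as_matrix().round(3))
pt,im=snap('top'); ps,im2=snap('side')
sl=atz(pt,np.array([[274,255],[268,325]])/9+[284.5,154.5],.05); d=sl[1]-sl[0]; print(sl,np.degrees(np.arctan2(-d[1],-d[0])))
cv2.imwrite('pics/c2.png',np.hstack([cv2.resize(im[145:225,270:370,::-1],(480,384),interpolation=2),cv2.resize(im2[160:260,255:355,::-1],(384,384),interpolation=2)])[:, :800])
# cap: red blob top
for n,p,i,bx in [('top',pt,im,(150,220,290,350)),('side',ps,im2,(165,230,290,340))]:
    h=cv2.cvtColor(i,cv2.COLOR_RGB2HSV).astype(int); m=((h[...,0]<6)|(h[...,0]>174))&(h[...,1]>180)&(h[...,2]>90)
    k=np.zeros_like(m);k[bx[0]:bx[1],bx[2]:bx[3]]=1;uv=np.argwhere(m&k)[:,::-1]; print(n,len(uv),uv.mean(0),atz(p,uv.mean(0),.096 if n=='top' else .094))
```

```text
14.2 [ 0.42  1.16 -1.15  1.84  1.24  1.09  0.14] [0.56471783 0.05027655 0.08190725] [[-0.985  0.171 -0.001]
 [ 0.171  0.985 -0.001]
 [ 0.    -0.001 -1.   ]]
[[0.6342901  0.04266121 0.05      ]
 [0.6125167  0.04485713 0.05      ]] -5.758976724871259
top 0 [nan nan] [[nan nan nan]]
side 6 [319.33333333 177.66666667] [[0.64758284 0.04666884 0.094     ]]<stdin>:9: RuntimeWarning: Mean of empty slice.
  ret = um.true_divide(
```

View pics/c2.png

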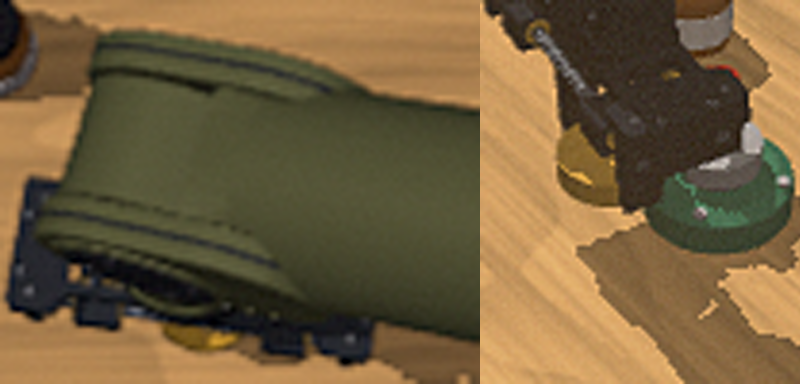

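Run:
```python
from h import *
for n,bx in [('top',(150,220,290,350)),('side',(165,230,290,340))]:
    p=cams.camera_params(n); i=cv2.imread(f'pics/{n}0.png')[:,:,::-1].copy()
    h=cv2.cvtColor(i,cv2.COLOR_RGB2HSV).astype(int); m=((h[...,0]<6)|(h[...,0]>174))&(h[...,1]>180)&(h[...,2]>60)
    k=np.zeros_like(m);k[bx[0]:bx[1],bx[2]:bx[3]]=1;uv=np.argwhere(m&k)[:,::-1]; print(n,len(uv),uv.mean(0),atz(p,uv.mean(0),.098 if n=='top' else .095))
    print(atz(p,(uv.min(0)+uv.max(0))/2,.096))
    g=(h[...,0]>60)&(h[...,0]<90)&(h[...,1]>100); k=np.zeros_like(m);k[150:240,285:350]=1
    u=np.argwhere(g&k)[:,::-1]; X=atz(p,u,.028)[:,:2]; (c,rr)=cv2.minEnclosingCircle((X*1000).astype(np.float32)); print('housing',c,rr,len(u))
```

```text
top 44 [315.  178.5] [[0.6353497  0.04106681 0.098     ]]
[[0.63581474 0.04111826 0.096     ]]
housing (633.5728759765625, 40.16814041137695) 45.034881591796875 417
side 47 [316.95744681 179.76595745] [[0.63799057 0.04330126 0.095     ]]
[[0.63675064 0.04168393 0.096     ]]
housing (671.6332397460938, 25.483375549316406) 13.139944076538086 4
```

Call:
{"fn": "jog_arm", "kwargs": {"turn": [[0,0,0],[0,0,0],[0,0,0],[0,0,0],[0,0,0],[0,0,0],[0,0,0],[0,0,0]], "translation": [[0,0.003,0.003],[-0.01,0.003,0.005],[-0.02,0.003,0.005],[-0.03,0.0032,0.005],[-0.04,0.0034,0.005],[-0.05,0.0035,0.005],[-0.058,0.0035,0.005],[-0.058,0.0035,0.005]], "grip": [1,1,1,1,1,1,1,1]}}

```text
clock: 15.3
tool_pos: [0.6242, 0.0442, 0.0777]
eef_rot: [0.086, 0.996, -0.0, 0.001]
contact_force: [-0.5, 0.0, -2.3]
opening: 0.67
finger_force: 30.0
```

Run:
```python
from h import *
s=r.get_state(); print(s['clock'],np.round(s['q'],2),s['tool_pos'],s['contact_force'],s['moment'])
pt,im=snap('top'); ps,im2=snap('side')
cv2.imwrite('pics/c3.png',np.hstack([cv2.resize(im[145:225,285:365,::-1],(400,400),interpolation=2),cv2.resize(im2[160:240,275:355,::-1],(400,400),interpolation=2)]))
```

```text
15.3 [ 0.4   1.2  -1.15  1.66  1.21  1.15  0.3 ] [0.6242226  0.04417154 0.07765149] [-0.4525289   0.02779039 -2.31088469] [ 0.03494086 -0.12832435  0.02443814]
```

View pics/c3.png

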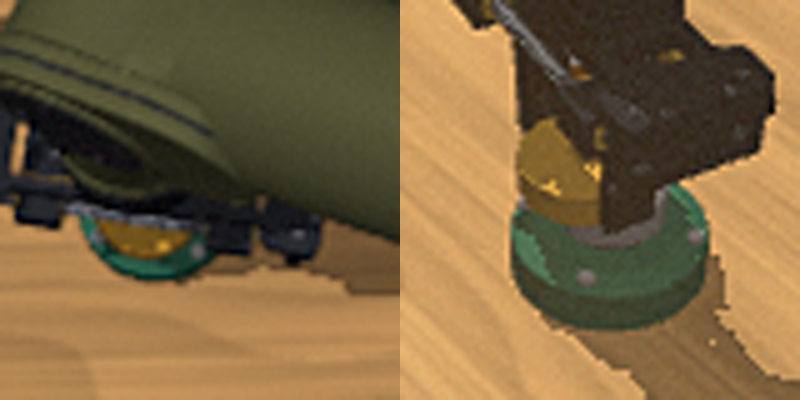

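Both views show the brass weight over the steel one, with the stem inside its slot and no contact force. Sliding on to the end of the slot.

Call:
{"fn": "jog_arm", "kwargs": {"turn": [[0,0,0],[0,0,0],[0,0,0],[0,0,0],[0,0,0],[0,0,0]], "translation": [[-0.003,0,0],[-0.006,0,0],[-0.009,0,0],[-0.012,0,0],[-0.0145,0,0],[-0.0145,0,0]], "grip": [1,1,1,1,1,1]}}

```text
clock: 16.15
tool_pos: [0.6381, 0.0418, 0.0777]
eef_rot: [0.086, 0.996, -0.0, 0.001]
contact_force: [-0.0, 0.3, -3.5]
opening: 0.672
finger_force: 30.0
```

Call:
{"fn": "jog_arm", "kwargs": {"turn": [[0,0,0],[0,0,0],[0,0,0]], "translation": [[-0.001,0,0],[-0.002,0,0],[-0.002,0,0]], "grip": [1,1,1]}}

```text
clock: 16.52
tool_pos: [0.6386, 0.0417, 0.0776]
eef_rot: [0.085, 0.996, -0.0, -0.001]
contact_force: [-5.2, 0.2, -0.9]
opening: 0.667
finger_force: 30.0
```

Call:
{"fn": "jog_arm", "kwargs": {"turn": [[0,0,0],[0,0,0],[0,0,0],[0,0,0],[0,0,0]], "translation": [[0.0007,0,0.001],[0.0007,0,0.0025],[0.0007,0,0.0038],[0.0007,0,0.0048],[0.0007,0,0.0048]], "grip": [1,1,1,1,1]}}

```text
clock: 17.15
tool_pos: [0.6386, 0.042, 0.0728]
eef_rot: [0.086, 0.996, 0.0, 0.0]
contact_force: [-5.4, 0.6, -0.6]
opening: 0.673
finger_force: 30.0
```

Call:
{"fn": "jog_arm", "kwargs": {"turn": [[0,0,0],[0,0,0],[0,0,0]], "translation": [[0.0003,0,0.0007],[0.0003,0,0.0014],[0.0003,0,0.0014]], "grip": [1,1,1]}}

```text
clock: 17.52
tool_pos: [0.6386, 0.042, 0.0727]
eef_rot: [0.086, 0.996, -0.0, 0.001]
contact_force: [-7.4, -0.3, 6.6]
opening: 0.668
finger_force: 30.0
```

Call:
{"fn": "jog_arm", "kwargs": {"turn": [[0,0,0],[0,0,0],[0,0,0],[0,0,0],[0,0,0],[0,0,0],[0,0,0],[0,0,0],[0,0,0],[0,0,0],[0,0,0]], "translation": [[0,0,-0.0005],[0,0,-0.0005],[0,0,-0.0005],[0,0,-0.01],[0,0,-0.03],[0,0,-0.06],[0,0,-0.1],[0.05,0.03,-0.14],[0.09,0.06,-0.15],[0.12,0.11,-0.15],[0.12,0.15,-0.15]], "grip": [0.3,0,0,0,0,0,0,0,0,0,0]}}

```text
clock: 18.9
tool_pos: [0.5444, 0.2128, 0.224]
eef_rot: [0.083, 0.997, 0.001, 0.002]
contact_force: [1.6, -0.1, -0.2]
opening: 1.004
finger_force: 0.0
```

Run:
```python
from h import *
s=r.get_state(); print(s['clock'],np.round(s['q'],2),s['tool_pos'],R.from_quat(s['eef_rot']).as_matrix().round(3))
pt,im=snap('top','top4'); ps,im2=snap('side','side4'); pw,imw=snap('wrist','w4')
print(fitdisc(pt,im,np.array([.637,.042]),-.15,.066))
print(fitdisc(ps,im2,np.array([.637,.042]),-.15,.066))
for c in ['top','side','wrist']:
    for n in ['pivot','collar_grip','panel']:
        print(c,n,[(np.round(d['position'],4).tolist(),round(d['p'],2)) for d in models.place_of(c,n)[:2]])
a=cv2.resize(im[145:225,275:355,::-1],(400,400),interpolation=2); b=cv2.resize(im2[160:240,275:355,::-1],(400,400),interpolation=2)
cv2.imwrite('pics/c4.png',np.hstack([a,b]))
```

```text
18.9 [ 0.16  0.97 -1.26  1.7   0.99  1.24  0.06] [0.54443478 0.21278856 0.22399786] [[-0.986  0.166  0.004]
 [ 0.166  0.986  0.001]
 [-0.003  0.001 -1.   ]]
(array([0.63694325, 0.04200168]), np.float64(-6.121096581967771e-05), np.float64(2177.5369207827016), np.float32(0.0))
(array([0.63862991, 0.04198147]), np.float64(-0.15766269826368223), np.float64(920.4260688475274), np.float32(1153.5771))
top pivot [([0.4714, 0.3352, 0.0623], 0.6)]
top collar_grip [([0.453, 0.3383, 0.1004], 0.51), ([0.4713, 0.3342, 0.065], 0.45)]
top panel [([0.4726, 0.3338, 0.0009], 0.62)]
side pivot [([0.521, -0.2852, 0.0043], 0.71), ([0.4696, 0.3377, 0.066], 0.66)]
side collar_grip [([0.4557, 0.3327, 0.1044], 0.42)]
side panel [([0.4705, 0.3374, 0.003], 0.96), ([0.4728, 0.3382, 0.0651], 0.16)]
wrist pivot [([0.4715, 0.3318, 0.068], 0.92), ([0.6324, 0.0398, -0.0024], 0.6)]
wrist collar_grip [([0.4577, 0.3367, 0.1056], 0.98)]
wrist panel [([0.4701, 0.3357, -0.0005], 0.69)]
```

View pics/c4.png

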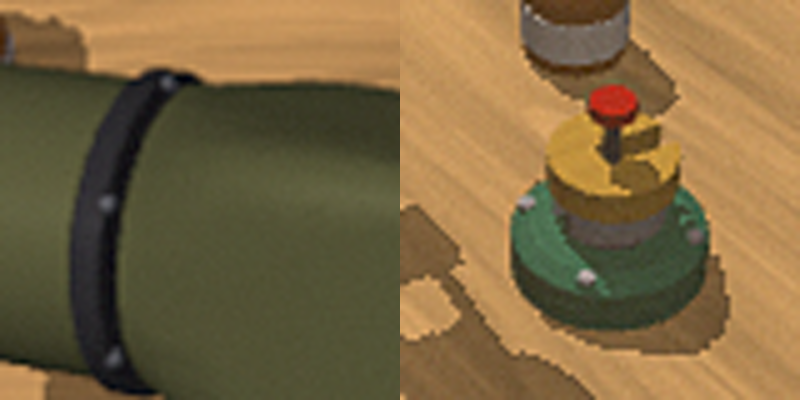

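View pics/w4.png

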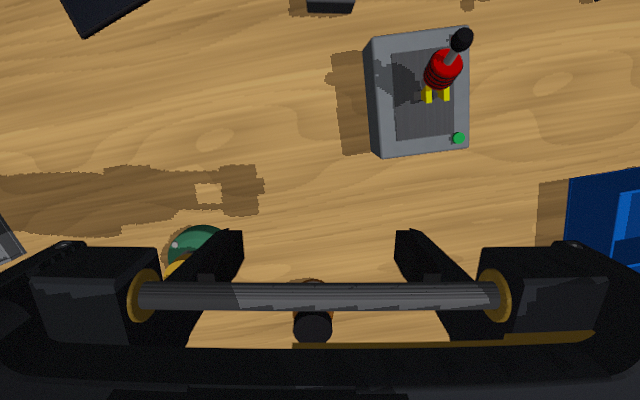

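The side view shows the brass weight flat on the steel weight, with the stem at its slot end and the slot opposite the steel one. The wrist view shows the toggle's ball at (461,40), the collar at (442,69), the wedges at about (437,95) and the panel top's corners at about (373,38), (468,27), (468,146) and (384,157).

Run:
```python
from h import *
p=cams.camera_params('wrist'); im=cv2.imread('pics/w4.png')[:,:,::-1].copy()
X=atz(p,[[373,38],[468,27],[468,146],[384,157]],.06)[:,:2]; print('corners',X.round(4).tolist(),X.mean(0), [np.linalg.norm(X[i]-X[i-1]).round(4) for i in range(4)])
print([np.degrees(np.arctan2(*(X[a]-X[b])[::-1])).round(1) for a,b in [(3,0),(2,1),(1,0),(2,3)]])
h=cv2.cvtColor(im,cv2.COLOR_RGB2HSV).astype(int)
def cen(im,m,bx,zs):
    k=np.zeros(m.shape,bool);k[bx[0]:bx[1],bx[2]:bx[3]]=1;uv=np.argwhere(m&k)[:,::-1]; return len(uv),uv.mean(0).round(1)
y=(h[...,0]>25)&(h[...,0]<35)&(h[...,1]>180)&(h[...,2]>120); n,u=cen(im,y,(70,115,415,465),0); print('wedge',n,u,atz(p,u,.09))
b=h[...,2]<45; n,u=cen(im,b,(22,56,445,480),0); print('ball',n,u,atz(p,u,.143),atz(p,u,.136))
rd=((h[...,0]<6)|(h[...,0]>174))&(h[...,1]>180)&(h[...,2]>60); n,u=cen(im,rd,(40,100,415,470),0); print('collar',n,u,atz(p,u,.104))
ps=cams.camera_params('side'); i2=cv2.imread('pics/side4.png')[:,:,::-1].copy(); h=cv2.cvtColor(i2,cv2.COLOR_RGB2HSV).astype(int)
rd=((h[...,0]<6)|(h[...,0]>174))&(h[...,1]>180)&(h[...,2]>60); n,u2=cen(i2,rd,(130,158,168,195),0); print('side collar',n,u2,atz(ps,u2,.104))
e1,d1=ray(p,u);e2,d2=ray(ps,u2)
A=np.c_[d1[0],-d2[0]]; s=np.linalg.lstsq(A,e2-e1,rcond=None)[0]; print('tri',e1+s[0]*d1[0],e2+s[1]*d2[0])
```

```text
corners [[0.4151, 0.2846], [0.4195, 0.3747], [0.5322, 0.3704], [0.5289, 0.2821]] [0.47393412 0.3279295 ] [np.float64(0.1139), np.float64(0.0902), np.float64(0.1128), np.float64(0.0884)]
[np.float64(-1.3), np.float64(-2.2), np.float64(87.2), np.float64(87.8)]
wedge 156 [436.2  94.8] [[0.4756466  0.32796682 0.09      ]]
ball 414 [461.4  39.5] [[0.44196082 0.32592774 0.143     ]] [[0.44090765 0.32945885 0.136     ]]
collar 772 [443.6  68.2] [[0.45556871 0.32975358 0.104     ]]
side collar 37 [177.6 143.5] [[0.45548855 0.34678572 0.104     ]]
tri [0.45627339 0.32536632 0.11398341] [0.44962067 0.32891427 0.11601216]
```

Call:
{"fn": "jog_arm", "kwargs": {"turn": [[0,0,-0.06],[0,0,-0.127],[0,0,-0.127],[0,0,-0.127],[0,0,-0.127]], "translation": [[0.045,0.035,-0.026],[0.08,0.075,-0.026],[0.093,0.107,-0.026],[0.093,0.107,-0.026],[0.093,0.107,-0.026]], "grip": [0,0,0,0,0]}}

```text
clock: 20.12
tool_pos: [0.4734, 0.3303, 0.2468]
eef_rot: [0.023, 1.0, -0.001, 0.001]
contact_force: [0.2, -0.8, 0.2]
opening: 1.003
finger_force: 0.0
```

Run:
```python
from h import *
s=r.get_state(); print(s['clock'],np.round(s['q'],2),s['tool_pos'],R.from_quat(s['eef_rot']).as_matrix().round(3))
p,im=snap('wrist','w5'); print(p['eye'])
for n in ['pivot','collar_grip','panel']: print(n,[(np.round(d['position'],4).tolist(),round(d['p'],2)) for d in models.place_of('wrist',n)[:1]])
h=cv2.cvtColor(im,cv2.COLOR_RGB2HSV).astype(int)
def cen(m):
    n,l,st,c=cv2.connectedComponentsWithStats((m*np.r_['0,2',np.r_[np.ones(230),np.zeros(170)]].reshape(-1,1)).astype(np.uint8)); 
    return [(st[i].tolist(),c[i].round(1)) for i in range(1,n) if st[i,4]>40]
for c,u in cen((h[...,0]>25)&(h[...,0]<35)&(h[...,1]>180)&(h[...,2]>100)): print('yel',c,u,atz(p,u,.09).round(4))
for c,u in cen(((h[...,0]<6)|(h[...,0]>174))&(h[...,1]>180)&(h[...,2]>60)): print('red',c,u,atz(p,u,.104).round(4))
for c,u in cen(h[...,2]<45): print('blk',c,u,atz(p,u,.143).round(4))
```

```text
20.125 [-0.06  0.94 -1.29  1.7   0.95  1.27 -0.04] [0.47336535 0.33034053 0.24682071] [[-0.999  0.046  0.001]
 [ 0.046  0.999 -0.002]
 [-0.002 -0.002 -1.   ]]
[0.39872099 0.3345403  0.37338733]
pivot [([0.4734, 0.334, 0.0689], 0.96)]
collar_grip [([0.4562, 0.3354, 0.1061], 0.72)]
panel [([0.473, 0.335, -0.0028], 0.76)]
yel [329, 181, 5, 12, 52] [331.1 187.2] [[0.4758 0.3438 0.09  ]]
yel [313, 182, 6, 11, 48] [315.8 187.5] [[0.4754 0.3276 0.09  ]]
red [348, 132, 11, 10, 88] [353.1 136.4] [[0.4227 0.3661 0.104 ]]
red [311, 159, 26, 24, 359] [323.5 171.8] [[0.4559 0.3364 0.104 ]]
blk [15, 0, 127, 85, 6920] [76.7 36.6] [[0.3311 0.1494 0.143 ]]
blk [473, 0, 66, 104, 1188] [494.   61.8] [[0.3661 0.4722 0.143 ]]
blk [511, 0, 129, 95, 2842] [582.1  48.5] [[0.3571 0.5438 0.143 ]]
blk [554, 4, 22, 20, 129] [564.1  11.4] [[0.3307 0.5245 0.143 ]]
blk [527, 7, 20, 8, 41] [536.1  10.1] [[0.3299 0.5017 0.143 ]]
blk [237, 8, 48, 85, 307] [275.8  56.9] [[0.3565 0.3035 0.143 ]]
blk [316, 152, 16, 17, 214] [323.6 160.4] [[0.4379 0.3366 0.143 ]]
```

View pics/w5.png

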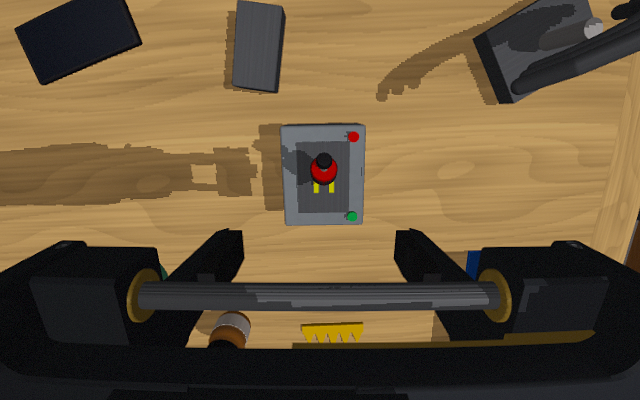

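The close view shows the ball at (324,160), the collar at (324,172) and the wedges at (316,187) and (331,187). That puts the pivot near (0.474, 0.3357), consistent with the given sizes.

```bash
cat >> h.py <<'E'
def tog(L,a,yaw=np.radians(-1.8),piv=np.array([.4737,.3357,.066])):
    R0=R.from_euler('z',yaw+np.pi)*R.from_quat([1,0,0,0])*R.from_euler('y',a-np.radians(25))
    return tomove(piv-L*R0.apply([0,0,1]),R0), R0.as_matrix().round(2)
E
python3 - <<'E'
from h import *
print(tog(.125,0)); print(tog(.051,0))
E
```

```text
((array([0.0531, 0.0049, 0.0676]), array([-0.0045, -0.4349, -0.0154])), array([[-0.91,  0.03,  0.42],
       [ 0.03,  1.  , -0.01],
       [-0.42,  0.  , -0.91]]))
((array([0.0219, 0.0054, 0.1347]), array([-0.0045, -0.4349, -0.0154])), array([[-0.91,  0.03,  0.42],
       [ 0.03,  1.  , -0.01],
       [-0.42,  0.  , -0.91]]))
```

Call:
{"fn": "jog_arm", "kwargs": {"turn": [[0,-0.15,-0.015],[-0.004,-0.3,-0.015],[-0.0045,-0.435,-0.0155],[-0.0045,-0.435,-0.0155],[-0.0045,-0.435,-0.0155],[-0.0045,-0.435,-0.0155]], "translation": [[0.03,0.003,0],[0.053,0.005,0.02],[0.053,0.005,0.05],[0.053,0.005,0.0675],[0.053,0.005,0.0675],[0.053,0.005,0.0675]], "grip": [0,0,0,0,0,0]}}

```text
clock: 21.08
tool_pos: [0.421, 0.3388, 0.1802]
eef_rot: [0.015, 0.976, -0.002, 0.217]
contact_force: [-0.4, 0.1, -0.3]
opening: 1.003
finger_force: 0.0
```

Run:
```python
from h import *
s=r.get_state(); print(s['clock'],np.round(s['q'],2),s['tool_pos'])
print(tog(.051,0)[0])
```

```text
21.075 [-0.36  0.87 -1.04  2.16  1.51  1.12 -0.83] [0.42095725 0.33875315 0.18022897]
(array([ 0.0004, -0.0015,  0.0748]), array([ 0.002 ,  0.0003, -0.0005]))
```

Good. Going down along the lever and closing on the collar.

Call:
{"fn": "jog_arm", "kwargs": {"turn": [[0,0,0],[0,0,0],[0,0,0],[0,0,0],[0,0,0],[0,0,0],[0,0,0],[0,0,0],[0,0,0],[0,0,0],[0,0,0],[0,0,0]], "translation": [[0,-0.001,0.02],[0,-0.001,0.045],[0,-0.001,0.065],[0,-0.001,0.0745],[0,-0.001,0.0745],[0,-0.001,0.0745],[0,-0.001,0.0745],[0,-0.001,0.0745],[0,-0.001,0.0745],[0,-0.001,0.0745],[0,-0.001,0.0745],[0,-0.001,0.0745]], "grip": [0,0,0,0,0,1,1,1,1,1,1,1], "force": 35}}

```text
clock: 22.58
tool_pos: [0.4517, 0.3359, 0.1121]
eef_rot: [0.015, 0.976, -0.004, 0.217]
contact_force: [-2.1, -3.3, 1.7]
opening: 0.279
finger_force: 35.0
```

Run:
```python
from h import *
s=r.get_state(); print(s['clock'],np.round(s['q'],2),s['tool_pos'],s['contact_force'],s['opening']*88,s['finger_force'])
print(tog(.051,0)[0])
```

```text
22.575 [-0.36  1.01 -0.97  2.14  1.68  1.12 -0.88] [0.45172613 0.33585147 0.11205178] [-2.13380016 -3.29194895  1.70804934] 24.578716651930794 35.00045309767302
(array([-0.0004,  0.0005,  0.    ]), array([-0.0004,  0.0004,  0.0018]))
```

Call:
{"fn": "jog_arm", "kwargs": {"turn": [[0,0,0],[0,0,0],[0,0,0],[0,0,0],[0,0,0]], "translation": [[0,0,-0.004],[0,0,-0.008],[0,0,-0.012],[0,0,-0.014],[0,0,-0.014]], "grip": [1,1,1,1,1]}}

```text
clock: 23.2
tool_pos: [0.4459, 0.3361, 0.1245]
eef_rot: [0.015, 0.976, -0.004, 0.216]
contact_force: [3.3, -4.6, -7.4]
opening: 0.279
finger_force: 35.0
```

Call:
{"fn": "jog_arm", "kwargs": {"turn": [[0,0.09,0],[0,0.18,0],[0,0.27,0],[0,0.36,0],[0,0.45,0],[0,0.45,0]], "translation": [[-0.0058,0,0.0003],[-0.0116,0,0.001],[-0.0173,0,0.0023],[-0.0228,0,0.0041],[-0.0281,0,0.0064],[-0.0281,0,0.0064]], "grip": [1,1,1,1,1,1]}}

```text
clock: 23.95
tool_pos: [0.4745, 0.3352, 0.1297]
eef_rot: [0.016, 1.0, -0.0, -0.007]
contact_force: [-0.9, -3.2, -7.4]
opening: 0.283
finger_force: 35.0
```

Run:
```python
from h import *
s=r.get_state(); print(s['clock'],np.round(s['q'],2),s['tool_pos'],s['contact_force'])
print(tog(.065,.45)[0],tog(.065,.873)[0])
```

```text
23.95 [-0.13  1.06 -1.1   1.77  1.08  1.07 -0.1 ] [0.47448906 0.33519536 0.12973451] [-0.87184009 -3.24709935 -7.42065801]
(array([-0.0001,  0.0005, -0.0013]), array([-0.0004, -0.0007, -0.0005])) (array([-0.0268,  0.0005,  0.0044]), array([-3.000e-04,  4.223e-01, -6.000e-04]))
```

Call:
{"fn": "jog_arm", "kwargs": {"turn": [[0,0.1,0],[0,0.2,0],[0,0.3,0],[0,0.38,0],[0,0.425,0],[0,0.425,0],[0,0.425,0]], "translation": [[-0.0064,0,0.0003],[-0.0127,0,0.0013],[-0.0189,0,0.0029],[-0.0237,0,0.0046],[-0.0268,0,0.0058],[-0.0271,0,0.0058],[-0.0271,0,0.0058]], "grip": [1,1,1,1,1,1,1]}}

```text
clock: 24.82
tool_pos: [0.4998, 0.3346, 0.1235]
eef_rot: [0.013, 0.976, 0.001, -0.216]
contact_force: [-3.2, -3.9, -6.4]
opening: 0.284
finger_force: 35.0
```

Run:
```python
from h import *
s=r.get_state(); print(s['clock'],np.round(s['q'],2),s['tool_pos'],s['contact_force'])
print(tog(.065,.873)[0]); print(tog(.051,.873)[0])
```

```text
24.825 [-0.08  1.25 -1.19  1.35  0.74  1.41  0.33] [0.49981892 0.33464396 0.12350788] [-3.17051489 -3.90036256 -6.37615341]
(array([-0.0006,  0.0002, -0.0018]), array([-0.0067,  0.001 ,  0.0041]))
(array([-0.0006,  0.0003,  0.0122]), array([-0.0067,  0.001 ,  0.0041]))
```

Call:
{"fn": "jog_arm", "kwargs": {"turn": [[0,0,0],[0,0,0],[0,0,0],[0,0,0],[0,0,0]], "translation": [[-0.001,0,0],[-0.0013,0,0.004],[-0.0013,0,0.008],[-0.0013,0,0.0125],[-0.0013,0,0.0125]], "grip": [1,1,1,1,1]}}

```text
clock: 25.45
tool_pos: [0.495, 0.3348, 0.1127]
eef_rot: [0.012, 0.976, 0.001, -0.217]
contact_force: [-4.0, -5.3, -3.4]
opening: 0.283
finger_force: 35.0
```

Run:
```python
from h import *
s=r.get_state(); print(s['clock'],s['tool_pos'],s['contact_force'])
print(tog(.051,.873)[0])
```

```text
25.45 [0.49497618 0.33477741 0.1127265 ] [-4.02025793 -5.2910967  -3.41063223]
(array([-0.0005,  0.0003,  0.0003]), array([-0.007 , -0.    ,  0.0051]))
```

Call:
{"fn": "jog_arm", "kwargs": {"turn": [[0,0,0],[0,0,0],[0,0,0],[0,0,0],[0,0,0],[0,0,0],[0,0,0],[0,0,0],[0,0,0],[0,0,0]], "translation": [[0,0,0],[0,0,0],[0,0,0],[0,0,0],[0,0,-0.03],[0,0,-0.07],[0,0,-0.12],[0,0,-0.17],[0,0,-0.17],[0,0,-0.17]], "grip": [0,0,0,0,0,0,0,0,0,0]}}

```text
clock: 26.7
tool_pos: [0.5687, 0.3333, 0.2661]
eef_rot: [0.014, 0.976, 0.003, -0.218]
contact_force: [-0.2, 0.4, -0.6]
opening: 0.998
finger_force: 0.0
```

Run:
```python
from h import *
s=r.get_state(); print(s['clock'],s['tool_pos'],s['contact_force'])
for c in ['wrist','side']:
    p,im=snap(c,c+'6')
    for n in ['collar_grip','pivot','weight_mid','weight_mouth','jar','spare']: print(c,n,[(np.round(d['position'],4).tolist(),round(d['p'],2)) for d in models.place_of(c,n)[:1]])
    # expected pixels of collar (down vs up), ball
    ex=np.array([np.cos(-.0314),np.sin(-.0314),0]);l=np.sin(np.radians(25))*ex+[0,0,np.cos(np.radians(25))];P=np.array([.4737,.3357,.066])
    print('collar dn/up, ball',proj(p,[P+.042*l,P+.058*l,P+.085*l]).round(1).tolist())
    if c=='side': b=im[115:225,140:340,::-1]; cv2.imwrite('pics/s6.png',cv2.resize(b,(800,440),interpolation=2)); print(fitdisc(p,im,np.array([.637,.042]),-.15,.066))
```

```text
26.7 [0.56866343 0.33328115 0.26607735] [-0.17629311  0.433524   -0.56207014]
wrist collar_grip [([0.4918, 0.3346, 0.1065], 0.71)]
wrist pivot [([0.4733, 0.3332, 0.0669], 0.96)]
wrist weight_mid []
wrist weight_mouth []
wrist jar [([0.7232, 0.1827, -0.0018], 0.51)]
wrist spare []
collar dn/up, ball [[317.7, 179.6], [317.7, 183.0], [317.6, 189.7]]
side collar_grip [([0.4897, 0.3339, 0.1039], 0.42)]
side pivot [([0.4733, 0.3385, 0.0666], 0.71)]
side weight_mid [([0.6411, 0.0447, 0.059], 0.55)]
side weight_mouth [([0.6699, 0.039, 0.0578], 0.66)]
side jar [([0.7295, 0.1787, 0.0001], 0.61)]
side spare [([0.709, -0.1616, 0.001], 0.57)]
collar dn/up, ball [[193.5, 140.4], [195.0, 134.4], [197.7, 124.1]]
(array([0.6359845 , 0.04045791]), np.float64(-0.6365492953640153), np.float64(1570.801597478803), np.float32(509.7666))
```

View pics/s6.png

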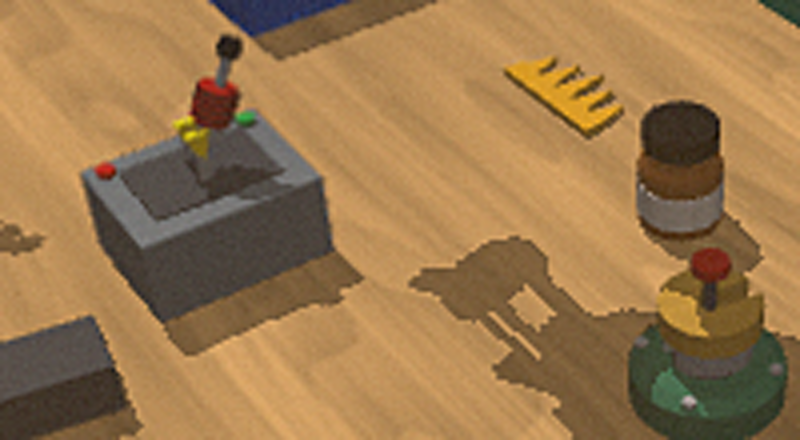

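The collar is at (193.7,140.5), matching the "down, on" prediction of (193.5,140.4), and the weight still lies flat on the spindle. Handing in.

```bash
python3 -c "
from plant import r
print(r.finish_job())"
```

```text
the job is handed in; nothing more can be done
None
```

The job is handed in: the brass weight lies flat on the steel one with its slot on the opposite side, and the spindle toggle is flipped on with its collar back down, finished at about 27 s of the 61 s allowed.

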